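# Offer the kitchen tap up to its hole

### The job

The wall unit's door is hanging open across the tap hole: push it shut until its roller catch snaps home. Then pick up the mixer tap, carry it over the tub, the tiles and the sink, and hold it upright about a finger's width above its hole in the worktop, centred on the hole, spout pointing straight across the sink, and not touching anything, so that I can screw the tails into it from underneath. Leave the tub, tiles, mug and wrench where they are, and finish still holding the tap there with the door shut.

Things in the scene. Friction and masses are not known exactly. Their poses are not given: they have to be found in the camera images.
- worktop: fixed grey worktop, top at z = 0, with an open steel sink bowl let in and a round tap hole of 35 mm beside it. Origin: centre of the tap hole on the top surface; x away from the robot, y to the left across the bowl, z up. The bowl spans x -180 to 180 mm, y 55 to 325 mm, and is 220 mm deep
- sink_drain (a point): centre of the drain in the bottom of the sink bowl, 190 mm from the tap hole along the worktop's y and 216 mm below the top surface
- wall_unit: white kitchen wall unit, fixed, standing on the worktop right of the tap hole: a box 300 mm wide (its y), 280 mm deep (its x), 290 mm high. Its front (its own -x) faces left, across the tap hole to the sink; the door's hinge is at the side nearest the robot. Origin: centre of its underside
- unit_door (a joint): door angle in rad: 0 is shut, home in the catch; grows as it opens (to 1.75), counter-clockwise seen from above. Slightly stiff (0.08 N m), it stays where it is left. In the last 0.05 rad a spear behind the door meets two sprung rollers under the unit's top: about 10 N near the free edge snaps it past them (dead point 0.02 rad); the catch then draws it to 0 and keeps it
- door_hinge (a point): hinge pin of the unit's door, in the plane of its inner face, at its top edge, 288 mm above the worktop. The door is a white panel 296 mm wide, 286 mm high, 18 mm thick. A bow handle lies along its outer face, standing out 32 mm, 45 mm above the worktop, 147 to 275 mm from the hinge; above it the face is plain
- door_edge (a point): top corner of the door's outer face at its free edge: 296 mm from the hinge along the door, 18 mm out from the plane of the inner face, 288 mm above the worktop. Moves with the door. To shut the door push the outer face near its top, 180 to 270 mm from the hinge
- tap: chrome mixer tap, about 0.75 kg, standing left of the sink. Upright barrel of 44 mm diameter, 160 mm high, on a base ring of 54 mm. A spout 22 mm thick leaves it 78 mm up along +x, its upper side rising to 105 mm; a side lever reaches 46 mm out along +y, 34 to 65 mm up. Grip the barrel above 105 mm, free all round, from above. Origin: centre of the base's underside; z up, x along the spout
- tap_spout (a point): a point on the centre line of the tap's spout, 100 mm from the barrel's axis along the tap's x and 88 mm above the base; moves with the tap. The spout goes on to 188 mm from the axis, where it turns down to the outlet, 58 mm above the base
- tub: round white filler tub with a grey lid, 96 mm across, 100 mm high, 0.9 kg, standing between the tap and the sink. Origin: centre of its underside
- tiles: stack of ten white wall tiles, 98 x 98 mm, 65 mm high, 1.4 kg, standing between the tap and the sink. Origin: centre of its underside
- mug: blue mug, 82 mm across, 95 mm high, behind the sink. Origin: centre of its underside
- wrench: steel wrench lying flat behind the tub and tiles, about 180 mm long. Origin: its middle, underside
There are look-alikes about, which are no part of the job. Several things have the shape of the wrench; the one meant has the colours described above.

How it is judged:
On the way, in this order (a step that is already met when the one before it is completed fails the run):
1. the wall unit's door is shut and home in its catch, the tap still standing where it was (value of joint unit_door below 0.012 rad and distance of tap from where it was at the start of the episode below 0.02 m), for 0.3 s.
2. the tap is carried, lifted clear, over the sink (y of tap in the frame of worktop between 0.06 and 0.42 m and x of tap in the frame of worktop between -0.2 and 0.2 m and z of tap in the frame of worktop above 0.03 m), for 0.1 s.
At the end, for the whole second after the job is handed in: Door within 0.012 rad of shut; the fingers hold the tap at rest, touching nothing else: base 5 to 35 mm above the worktop, within 9.5 mm of the hole's centre, upright within 5 degrees, spout over the sink, its marked point within 20 mm of the line from hole to drain (value of joint unit_door below 0.012 rad and z of tap in the frame of worktop between 0.005 and 0.035 m and horizontal distance between tap and worktop below 0.0095 m and angle between tap's own z axis and vertical below 0.09 rad and x of tap_spout in the frame of worktop between -0.02 and 0.02 m and y of tap_spout in the frame of worktop above 0.06 m and linear speed of tap below 0.02 m/s and contact force between the fingers and tap above 2 N and contact force between tap and worktop below 0.1 N and contact force between tap and wall_unit below 0.1 N and contact force between tap and tub below 0.1 N and contact force between tap and tiles below 0.1 N and contact force between tap and mug below 0.1 N and contact force between tap and wrench below 0.1 N); the arm keeps its last pose, push and grip.
It fails at once if the tub is knocked or moved by more than 20 mm (distance of tub from where it was at the start of the episode above 0.02 m).
It fails at once if the tiles are knocked or moved by more than 20 mm (distance of tiles from where it was at the start of the episode above 0.02 m).
It fails at once if the mug is knocked or moved by more than 20 mm (distance of mug from where it was at the start of the episode above 0.02 m).
It fails at once if the wrench is moved by more than 20 mm (distance of wrench from where it was at the start of the episode above 0.02 m).
It also fails if it takes over 67 s, if anything falls off the work surface, if the arm or the gripper's body presses on something with over 40 N, if the wrist force passes 120 N, or if a joint passes its speed limit or range.

### The arm

A 7-joint arm with a two-finger parallel gripper is mounted at the origin on the work surface. World frame = base frame: x ahead of the robot, y to its left, z up, the work surface at z = 0. Lengths are in m, angles in rad, forces in N, time in s.
With the tool pointing down it reaches from about 0.35 to 0.9 m from the base axis. Payload 8.1 kg.
Tool frame: the origin (TCP) lies at the very end of the fingers, on their centre line; the grasp point (between the pads) lies 19 mm behind it; z points along the fingers, y is the line along which they close (so a half turn about z gives the same grasp; the last joint's range is limited). The gripper opens to 92 mm and grips with 3 to 60 N. Pads are 19 mm wide; open, the fingers measure 130 mm over their backs; the gripper's body (75 mm by 190 mm) begins 47 mm behind the grasp point.
Start: joints at [1.015, 0.434, 0.025, 1.573, -0.012, 1.134, -0.075], TCP at [0.273, -0.562, 0.227] pointing down, gripper open.
Joint ranges: [-2.62, 2.62], [-0.44, 2.09], [-1.27, 1.32], [0.08, 2.57], [-1.32, 4.46], [0.12, 2], [-2.74, 2.74]. Speed limits (rad/s): [2.22, 2.22, 3.01, 3.01, 3.14, 3.14, 3.14].

### API

Orientations are given as a rotation vector (axis times angle).
In Python, from cell import observe, get_image, sign_off, find_in, trace, place_of gives the robot as it stands. The module is installed in compiled form; this text tells all that it offers.
- The arm moves only by the shell command python3 -m handwheel 'ROWS' [OPENING] [FORCE]. ROWS is JSON, a list of rows, each a list of 6 numbers: the shift along the tool's x, y, z each as a share of 0.02 m, from -1 to 1, then the turn, a rotation vector about the tool's x, y, z each as a share of 4 degrees, from -1 to 1. A call has 1 to 8 rows; each row shifts and turns the commanded pose from where the row before left it, along the tool's axes as they then stand; what a row does not reach is not made up. A row lasts 1/12 s, in which the tool goes at most 41.7 mm and 7.16 degrees, less where a joint would pass 70% of its speed; a pose out of reach is approached as far as the arm can. A call with a number of a shift or a turn outside -1 to 1 is refused whole. A call with a gripper value outside its range is refused whole. OPENING is the opening, from 0 (shut) to 1 (fully open), set as the call begins (- or left out, the last holds). The fingers move at their own pace and stop on an object; FORCE is the grip in N (left out, the last holds). Time passes only in rows, so rows that do not move let the fingers close. It gives the time, the measured TCP pose, the force, the opening and the grip force at its end, in the units of the state.
- observe(): the state, without advancing time (a new reading comes with each control period).
- get_image(name): name is "scene" or "top" or "wrist"; returns a dict with "image" (480x640x3 uint8, red, green, blue), "fx", "fy", "cx", "cy" (pixels), "position" and "orientation" of the camera in the world. Camera axes: x right, y down, z forward; pixel columns grow to the right and rows downward; lengths in m; the calibration is good to about 2 mm. A picture is of the moment at which its call begins. There is no depth.
- sign_off(): hands the job in; it is judged then, once.
Trained networks look in the newest picture that a camera, given by its name, has taken for a name from the list of things; names that differ only in an ending like _2 or _b are one class to them, and where a whole thing is asked for, a point or a joint stands for the part that bears it (a point fixed in the world has none). Each returns a list of dicts, best first, with "score" (0 to 1); they miss things now and then, are a little off and sometimes report something else, mostly with a low value. They report only what shows in the picture. A call takes as long as a camera call. They do not tell look-alikes from the thing itself.
- find_in(label, camera): "rect" ([centre column, centre row, width, height] as shares, 0 to 1, of the picture: columns of its width, rows of its height, round what is visible of it).
- trace(label, camera): "region" (480x640 bool, what is visible of it) and "rect" ([centre column, centre row, width, height] as shares, 0 to 1, of the picture: columns of its width, rows of its height, round what is visible of it).
- place_of(label, camera): "point" ([column, row] as shares, 0 to 1, of the picture: columns of its width, rows of its height: a listed point, or the origin of a listed thing).
The state is a dict: "clock": time; "joints": joint angles; "dq": joint speeds; "joint_efforts": joint torques, N m; "position": TCP position; "ee_rot": TCP orientation; "force": force on the tool from outside, world axes, zero at the start; "ft_torque": the same for the moment, N m; "width": opening from 0.0 (shut) to 1.0 (fully open); "gripper_force": force on a finger pad.
Only numpy, scipy, OpenCV 4.12 (cv2) and the standard library are available. Lean on these libraries where they do the work, as an engineer would, in place of code of your own. Each camera call takes 0.05 s, during which the arm holds its last target. There are 200 camera calls.

## Working session

There is one attempt and no reset: what is moved stays moved. The work goes in short steps, Python scripts to look and compute and a shell command to move; the robot and the scene stay as the last step left them, time stands still between calls to the robot, and variables do not carry over. Pictures are saved under pics/ and viewed, at most 10 in all, crops included, and the job is handed in when it is done.

```bash
mkdir -p pics; ls; cat > h.py <<'E'
import numpy as np, cv2
from scipy.spatial.transform import Rotation as R
from cell import observe,get_image,sign_off,find_in,trace,place_of
def cam(n):
    g=get_image(n); o=np.array(g["orientation"],float)
    g["R"]=R.from_rotvec(o).as_matrix() if o.size==3 else (o if o.size==9 else R.from_quat(o).as_matrix())
    g["p"]=np.array(g["position"]); return g
def save(g,f): cv2.imwrite("pics/"+f,cv2.cvtColor(g["image"],cv2.COLOR_RGB2BGR))
def ray(g,s):
    d=g["R"]@np.array([(s[0]*640-g["cx"])/g["fx"],(s[1]*480-g["cy"])/g["fy"],1]); return d/np.linalg.norm(d)
def atz(g,s,z):
    d=ray(g,s); return g["p"]+d*(z-g["p"][2])/d[2]
def proj(g,P):
    c=g["R"].T@(np.array(P)-g["p"]); return c[:2]/c[2]*[g["fx"],g["fy"]]+[g["cx"],g["cy"]]
E
python3 - <<'E'
from h import *
np.set_printoptions(precision=4,suppress=True)
s=observe(); print(s)
for c in ["scene","top","wrist"]:
    g=cam(c); save(g,c+"0.png"); print(c,g["p"],g["orientation"],g["R"][:,2],g["fx"],g["cx"],g["cy"])
    for l in ["worktop","sink_drain","wall_unit","door_hinge","door_edge","tap","tap_spout","tub","tiles","mug","wrench"]:
        r=place_of(l,c)
        print(l,[(round(x["score"],2),np.round(np.array(x["point"])*[640,480],1), atz(g,x["point"],{"sink_drain":-.216,"door_hinge":.288,"door_edge":.288,"tap_spout":.088}.get(l,0))) for x in r[:3]])
E
```

```text
pics
{'clock': 0.0, 'joints': array([ 1.0154,  0.4352,  0.025 ,  1.5741, -0.0116,  1.134 , -0.0751]), 'dq': array([ 0.0004, -0.0004,  0.0012, -0.0004,  0.0002, -0.0001,  0.001 ]), 'joint_efforts': array([  0.0008, -66.7842,   0.9853, -31.4449,  -0.0605,   0.0431,
         0.0001]), 'position': array([ 0.2731, -0.5616,  0.2259]), 'ee_rot': array([-3.0599, -0.7048,  0.0008]), 'force': array([ 0.0912,  0.1435, -0.0194]), 'ft_torque': array([ 0.0052, -0.0212, -0.0394]), 'gripper_force': 0.0, 'width': 0.99653553647709}
scene [ 1.2604 -0.741   1.3395] [-2.302  -0.9714  0.3326] [-0.4427  0.4392 -0.7817] 559.2123603512146 315.38175220361114 236.7343558439385
worktop [(0.97, array([265.3, 285.1]), array([ 0.5286, -0.2155,  0.    ]))]
sink_drain [(0.59, array([311.9, 284.7]), array([ 0.5173, -0.0183, -0.216 ]))]
wall_unit [(0.71, array([315.5, 284.4]), array([ 0.6271, -0.1105,  0.    ])), (0.28, array([287.2, 223. ]), array([ 0.4012, -0.0134,  0.    ]))]
door_hinge [(0.72, array([166.6, 214.1]), array([ 0.3566, -0.3651,  0.288 ]))]
door_edge [(0.71, array([289.2, 224. ]), array([ 0.5918, -0.16
[... 1144 characters left out ...]
y([0.595 , 0.3785, 0.088 ]))]
tub [(0.46, array([218.6, 166.9]), array([0.7551, 0.2211, 0.    ]))]
tiles [(0.55, array([502.7, 344.6]), array([ 0.3405, -0.4498,  0.    ]))]
mug [(0.88, array([292.9, 152.2]), array([0.7933, 0.0424, 0.    ])), (0.7, array([227.3, 290.5]), array([0.458 , 0.1905, 0.    ]))]
wrench [(0.96, array([220.8, 169.9]), array([0.7476, 0.2156, 0.    ])), (0.96, array([430.2, 159.5]), array([ 0.7784, -0.2891,  0.    ]))]
wrist [ 0.3483 -0.5268  0.3843] [ 2.4316 -1.521  -0.2394] [-0.2758 -0.1337 -0.9519] 427.0528277247107 313.5619373500487 243.77207646110466
worktop []
sink_drain []
wall_unit []
door_hinge []
door_edge []
tap []
tap_spout []
tub []
tiles []
mug []
wrench []
```

View pics/scene0.png

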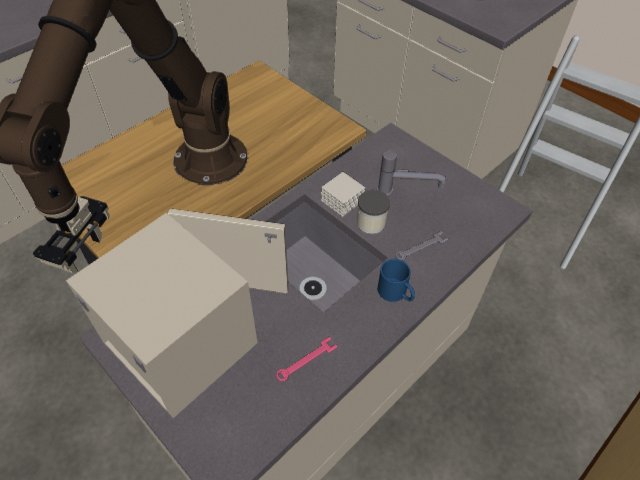

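View pics/top0.png

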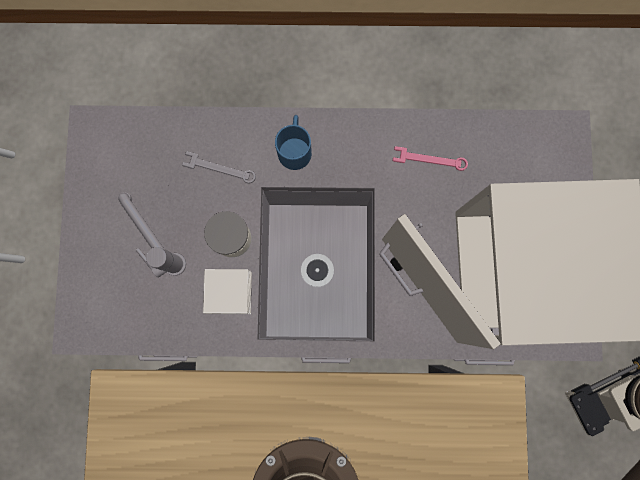

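The top picture shows the door ajar at (400,215)–(498,345), the sink corners near (261,188), (374,189), (373,340) and (258,339), the tap barrel at (165,262) with its spout going to (124,197), the tub at (227,232), the tiles at (227,291) and the mug at (293,148). The grey wrench at (218,167) is the real one; the pink one is a look-alike. Next I'll triangulate these.

```bash
python3 - <<'E'
from h import *
np.set_printoptions(precision=4,suppress=True)
S,T=cam("scene"),cam("top")
def tri(a,b):
    A=np.zeros((3,3));y=np.zeros(3);
    for g,s in((S,a),(T,b)):
        d=ray(g,s);M=np.eye(3)-np.outer(d,d);A+=M;y+=M@g["p"]
    return np.linalg.solve(A,y)
for l in ["worktop","sink_drain","door_hinge","door_edge","tap","tap_spout","mug","tub","tiles"]:
    a,b=place_of(l,"scene"),place_of(l,"top")
    if a and b: print(l,a[0]["score"],b[0]["score"],tri(a[0]["point"],b[0]["point"]))
for l in ["tub","tiles","mug","tap"]:
    for c,g in(("top",T),("scene",S)):
        r=trace(l,c)
        for x in r[:2]: 
            v,u=np.nonzero(x["region"]); print(l,c,x["score"],u.mean(),v.mean(),u.min(),u.max(),v.min(),v.max())
for p in [(261,188),(374,189),(373,340),(258,339)]: print(p,atz(T,np.array(p)/[640,480],0))
E
```

```text
worktop 0.72 0.72 [ 0.5256 -0.2095 -0.0085]
sink_drain 0.86 0.74 [ 0.5314 -0.0165 -0.2087]
door_hinge 0.7 0.91 [ 0.3505 -0.3613  0.281 ]
door_edge 0.96 0.72 [ 0.586  -0.1698  0.2812]
tap 0.91 0.8 [ 0.5259  0.3185 -0.0187]
tap_spout 0.81 0.58 [0.5988 0.3794 0.0746]
mug 0.96 0.88 [0.7832 0.0341 0.0026]
tub 0.95 0.93 [0.5845 0.1808 0.0034]
tiles 0.91 0.97 [ 0.4513  0.185  -0.0011]
tub scene 0.78 372.3735244519393 210.8043844856661 357 389 190 233
tiles top 0.64 227.03980815347722 291.2776978417266 203 251 269 313
mug top 0.87 293.2441447835344 145.50887154009936 275 311 115 169
mug top 0.49 435.06437768240346 284.48292591901475 381 499 215 348
mug scene 0.69 394.9427168576105 280.5278232405892 378 414 259 301
tap top 0.91 152.48545572074983 243.26050420168067 118 184 193 275
tap scene 0.81 401.698752228164 173.91978609625667 377 446 150 195
(261, 188) [0.7041 0.1175 0.    ]
(374, 189) [ 0.7043 -0.1535  0.    ]
(373, 340) [ 0.3475 -0.1506  0.    ]
(258, 339) [0.3467 0.1157 0.    ]
```

```bash
python3 -m handwheel '[[0,0,-1,0,0,1],[0,0,-1,0,0,1],[0,0,-1,0,0,1],[0,0,-1,0,0,1],[0,0,-1,0,0,1],[0,0,-1,0,0,1],[0,0,-0.5,0,0,0.5]]' 0 20
```

```text
clock: 3.78
position: [0.2737, -0.5626, 0.3595]
ee_rot: [3.139, -0.008, 0.003]
force: [0.5, -0.2, -0.6]
width: 0.545
gripper_force: 0.0
```

```bash

python3 -m handwheel '[[0.5,-1,0,0,0,0],[0.5,-1,0,0,0,0],[0.5,-1,0,0,0,0],[0.5,-1,0,0,0,0],[0.5,-1,0,0,0,0],[0.5,-1,0,0,0,0],[0.5,-1,0,0,0,0],[0.5,-1,0,0,0,0]]'
python3 -m handwheel '[[0.5,-1,0,0,0,0],[0.5,-1,0,0,0,0],[0.5,-1,0,0,0,0],[0.5,-1,0,0,0,0],[0.5,-1,0,0,0,0],[0.5,-1,0,0,0,0],[0.5,-1,0,0,0,0],[0.5,-1,0,0,0,0]]'
python3 -m handwheel '[[0.5,-1,0,0,0,0],[0.5,-1,0,0,0,0],[0.5,-1,0,0,0,0],[0.5,-1,0,0,0,0],[0.5,-1,0,0,0,0],[0,0,0,0,0,0],[0,0,0,0,0,0]]'
```

```text
clock: 4.45
position: [0.3539, -0.4011, 0.3568]
ee_rot: [3.141, -0.002, 0.0]
force: [0.2, -0.2, 0.4]
width: 0.009
gripper_force: 0.0
clock: 5.12
position: [0.4341, -0.2412, 0.3569]
ee_rot: [3.141, -0.002, 0.0]
force: [0.9, -0.5, 0.1]
width: 0.008
gripper_force: 0.0
clock: 5.7
position: [0.4842, -0.1411, 0.3567]
ee_rot: [-3.141, -0.003, 0.0]
force: [-0.4, 0.0, -0.3]
width: 0.002
gripper_force: 0.0
```

```bash

python3 -m handwheel '[[0,0,1,0,0,0],[0,0,1,0,0,0],[0,0,1,0,0,0],[0,0,1,0,0,0],[0,0,1,0,0,0],[0,0,0,0,0,0],[0,0,0,0,0,0]]'
python3 -m handwheel '[[0.5,0.8,0,0,0,0],[0.5,0.8,0,0,0,0],[0.5,0.8,0,0,0,0],[0.5,0.8,0,0,0,0],[0.5,0.8,0,0,0,0],[0.5,0.8,0,0,0,0]]'
python3 -m handwheel '[[0.4,0.5,0,0,0,0],[0.4,0.5,0,0,0,0],[0.3,0.5,0,0,0,0],[0.3,0.5,0,0,0,0],[0.2,0.5,0,0,0,0],[0.2,0.5,0,0,0,0]]'
```

```text
clock: 6.28
position: [0.483, -0.1431, 0.2565]
ee_rot: [-3.142, 0.004, 0.003]
force: [0.1, 0.5, 0.8]
width: 0.004
gripper_force: 0.0
clock: 6.78
position: [0.5447, -0.2397, 0.2588]
ee_rot: [3.141, -0.002, 0.003]
force: [-0.2, -0.2, 0.3]
width: 0.008
gripper_force: 0.4
clock: 7.28
position: [0.5801, -0.2994, 0.2577]
ee_rot: [3.141, -0.002, 0.001]
force: [0.5, -0.2, -0.3]
width: 0.005
gripper_force: 0.2
```

```bash

python3 -m handwheel '[[0,0.25,0,0,0,0],[0,0.25,0,0,0,0],[0,0.25,0,0,0,0],[0,0.25,0,0,0,0]]'
python3 -m handwheel '[[0,0.2,0,0,0,0],[0,0.2,0,0,0,0]]'
python3 -m handwheel '[[0,0.2,0,0,0,0],[0,0.2,0,0,0,0]]'
```

```text
clock: 7.62
position: [0.5804, -0.3135, 0.2572]
ee_rot: [-3.135, -0.004, 0.0]
force: [-4.8, 28.6, 10.9]
width: 0.01
gripper_force: 14.7
clock: 7.78
position: [0.5803, -0.3135, 0.2573]
ee_rot: [-3.125, -0.014, 0.005]
force: [-13.9, 47.8, 18.7]
width: 0.004
gripper_force: 24.6
clock: 7.95
position: [0.5802, -0.3136, 0.2573]
ee_rot: [-3.114, -0.023, 0.01]
force: [-22.3, 69.1, 28.4]
width: 0.005
gripper_force: 36.0
```

```bash

python3 -m handwheel '[[0,-0.5,0,0,0,0],[0,-0.5,0,0,0,0],[0,-1,0,0,0,0],[0,-1,0,0,0,0],[0,-1,0,0,0,0],[0,-1,0,0,0,0],[0,-1,0,0,0,0],[0,-1,0,0,0,0]]' 1
python3 - <<'E'
from h import *
np.set_printoptions(precision=4,suppress=True)
for c in("top","scene"):
    g=cam(c); save(g,c+"1.png")
    for l in("door_hinge","door_edge"):
        print(c,l,[(x["score"],atz(g,x["point"],.288)) for x in place_of(l,c)[:2]])
E
```

```text
clock: 8.62
position: [0.5794, -0.1942, 0.257]
ee_rot: [3.141, -0.003, 0.0]
force: [0.4, -1.1, 0.6]
width: 0.536
gripper_force: 0.0
top door_hinge [(0.85, array([ 0.3535, -0.362 ,  0.288 ]))]
top door_edge [(0.71, array([ 0.4936, -0.0168,  0.288 ]))]
scene door_hinge [(0.65, array([ 0.3493, -0.3674,  0.288 ]))]
scene door_edge [(0.86, array([ 0.6464, -0.3304,  0.288 ]))]
```

View pics/top1.png

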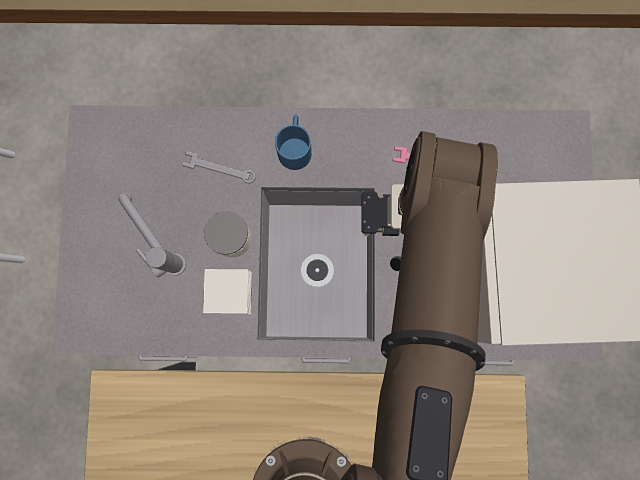

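The arm hides the door edge. The tap hole now shows at (396,263). I'll move clear to the left and check the door from there.

```bash

python3 -m handwheel '[[-0.4,-1,-0.4,0,0,0],[-0.4,-1,-0.4,0,0,-1],[-0.4,-1,-0.4,0,0,-1],[-0.4,-1,-0.4,0,0,-1],[0,-1,0,0,0,-1],[0,-1,0,0,0,-1],[0,-1,0,0,0,-1],[0,-1,0,0,0,-1]]' 1
python3 -m handwheel '[[0.3,-1,0,0,0,-1],[0.4,-1,0,0,0,-1],[0.5,-1,0,0,0,-1],[0.5,-1,0,0,0,0],[0,0,0,0,0,0],[0,0,0,0,0,0]]'
python3 - <<'E'
from h import *
np.set_printoptions(precision=4,suppress=True)
for c in("top","scene"):
    g=cam(c); save(g,c+"2.png")
    for l,z in(("door_hinge",.288),("door_edge",.288),("worktop",0),("sink_drain",-.216)):
        print(c,l,[(x["score"],atz(g,x["point"],z)) for x in place_of(l,c)[:2]])
    cv2.imwrite("pics/c2%s.png"%c,cv2.resize(cv2.cvtColor(g["image"],4)[170:360,360:560] if c=="top" else cv2.cvtColor(g["image"],4)[190:400,100:320],None,fx=2.8,fy=2.8,interpolation=2))
E
```

```text
clock: 9.58
position: [0.5192, -0.0408, 0.2888]
ee_rot: [3.048, 0.761, 0.0]
force: [0.1, 0.0, 0.2]
width: 1.0
gripper_force: 0.0
clock: 10.08
position: [0.5025, 0.0467, 0.2888]
ee_rot: [-2.951, -1.078, -0.0]
force: [0.0, 0.4, -0.1]
width: 0.996
gripper_force: 0.0
top door_hinge []
top door_edge [(0.71, array([0.6768, 0.1689, 0.288 ])), (0.66, array([ 0.6476, -0.3271,  0.288 ]))]
top worktop [(0.71, array([ 0.5309, -0.2072,  0.    ])), (0.23, array([0.7926, 0.0427, 0.    ]))]
top sink_drain [(0.7, array([ 0.5331, -0.0191, -0.216 ]))]
scene door_hinge []
scene door_edge [(0.92, array([ 0.6552, -0.3322,  0.288 ]))]
scene worktop [(0.68, array([ 0.5246, -0.2147,  0.    ])), (0.17, array([ 0.4847, -0.2122,  0.    ]))]
scene sink_drain [(0.88, array([ 0.526 , -0.0163, -0.216 ]))]
```

View pics/c2top.png

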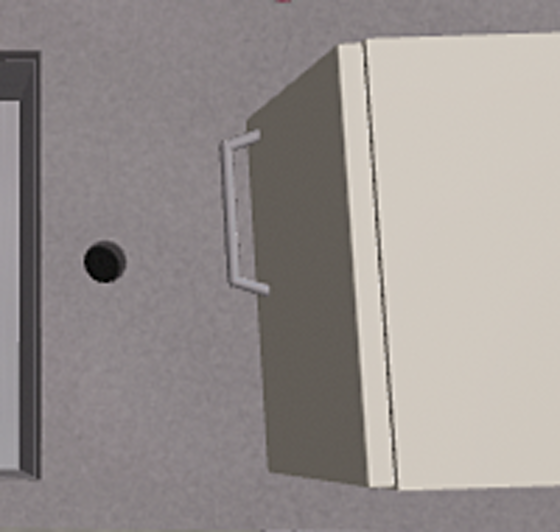

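View pics/c2scene.png

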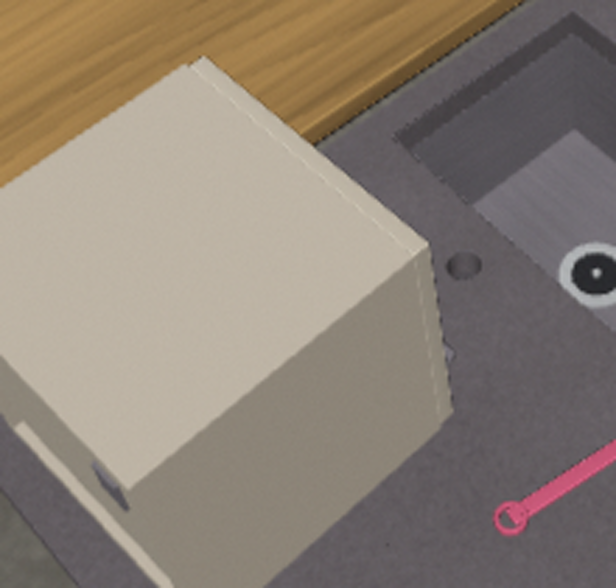

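The door sits flush with an even seam, so it's shut. The hole shows in the top crop at (105,262) and in the scene crop at (464,266). Now I'll move above the tap and measure it with all three cameras.

```bash

python3 -m handwheel '[[0.95,-0.95,0,0,0,0],[0.95,-0.95,0,0,0,0],[0.95,-0.95,0,0,0,0],[0.95,-0.95,0,0,0,0],[0.95,-0.95,0,0,0,0],[0.95,-0.95,0,0,0,0],[0.95,-0.95,0,0,0,0],[0.95,-0.95,0,0,0,0]]'
python3 -m handwheel '[[0.95,-0.95,0,0,0,0],[0.95,-1,0,0,0,0],[0,0,0,0,0,0],[0,0,0,0,0,0]]'
python3 - <<'E'
from h import *
np.set_printoptions(precision=4,suppress=True)
T,S=cam("top"),cam("scene")
print("hole",atz(T,np.array([397.5,263.5])/[640,480],0),atz(S,np.array([265.7,285])/[640,480],0))
W=cam("wrist"); save(W,"w3.png"); s=observe(); print(s["position"],s["ee_rot"])
print("tcp in wrist",proj(W,s["position"]), proj(W,s["position"]-[0,0,.129]))
for l,z in(("tap",0),("tap_spout",.088)):
  print(l,[(x["score"],atz(W,x["point"],z)) for x in place_of(l,"wrist")[:2]])
im=cv2.imread("pics/top0.png")[180:290,100:260]; cv2.imwrite("pics/ctap.png",cv2.resize(im,None,fx=4,fy=4,interpolation=2))
E
```

```text
clock: 11.25
position: [0.5216, 0.2604, 0.2887]
ee_rot: [2.953, 1.072, 0.0]
force: [1.0, -1.3, 0.0]
width: 0.999
gripper_force: 0.0
clock: 11.58
position: [0.525, 0.3152, 0.2882]
ee_rot: [-2.95, -1.077, 0.001]
force: [0.5, -0.5, 0.1]
width: 1.0
gripper_force: 0.0
hole [ 0.5258 -0.2085  0.    ] [ 0.5292 -0.2144  0.    ]
[0.5261 0.3122 0.2886] [ 2.9526  1.0703 -0.0003]
tcp in wrist [312.6238 318.0418] [312.971  230.6552]
tap [(0.56, array([0.5212, 0.3127, 0.    ]))]
tap_spout [(0.72, array([0.5978, 0.3709, 0.088 ]))]
```

View pics/w3.png

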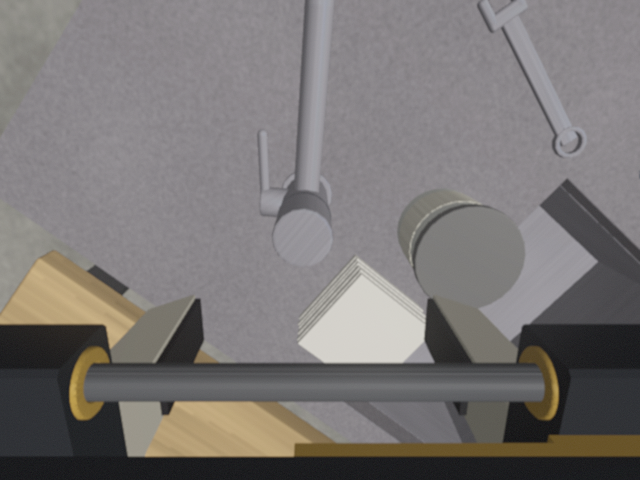

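View pics/ctap.png

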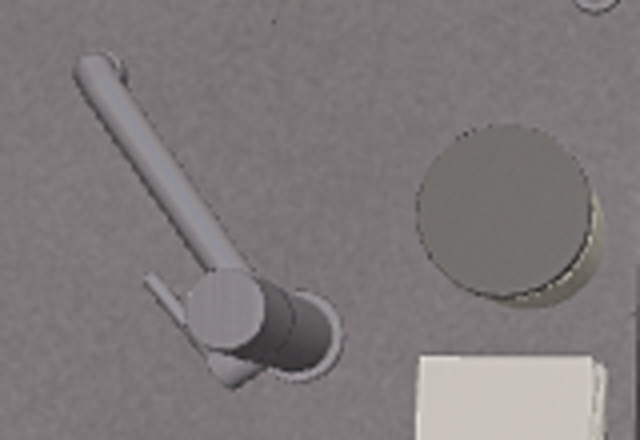

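The wrist view shows the barrel's top at (302,236), slightly left of where the tool will come down (313,231). In the top crop the barrel's top is at (225,309) and the spout end is at (95,68).

```bash

python3 - <<'E'
from h import *
np.set_printoptions(precision=4,suppress=True)
T,W=cam("top"),cam("wrist"); n=[640,480]
s=observe();p=s["position"];print(p)
a=atz(T,np.array([156.5,257.5])/n,.16);b=atz(T,np.array([124,197.3])/n,.097);w=atz(W,np.array([302,236])/n,.16);c=atz(W,np.array([319,0])/n,.1)
print(a,b,w,c,[np.degrees(np.arctan2(*(v)[1::-1])) for v in(b-a,c-w)])
M=R.from_rotvec(s["ee_rot"]).as_matrix(); print(M)
for t in(a,w,(a+w)/2): print((M.T@(t-p))*50)
E
```

```text
[0.526  0.3125 0.2889]
[0.5176 0.3147 0.16  ] [0.6579 0.4118 0.097 ] [0.5184 0.3153 0.16  ] [0.6484 0.4082 0.1   ] [np.float64(34.68336754090239), np.float64(35.52319210199496)]
[[ 0.7677  0.6408  0.0004]
 [ 0.6408 -0.7677 -0.0003]
 [ 0.0001  0.0005 -1.    ]]
[-0.2506 -0.359   6.4456]
[-0.2034 -0.3575  6.4456]
[-0.227  -0.3583  6.4456]
```

```bash

python3 -m handwheel '[[-0.23,-0.36,1,0,0,0],[0,0,1,0,0,0],[0,0,1,0,0,0],[0,0,1,0,0,0],[0,0,1,0,0,0],[0,0,1,0,0,0],[0,0,1,0,0,0],[0,0,1,0,0,0]]'
python3 -m handwheel '[[0,0,0.5,0,0,0],[0,0,0,0,0,0],[0,0,0,0,0,0]]'
python3 -m handwheel '[[0,0,0,0,0,0],[0,0,0,0,0,0],[0,0,0,0,0,0],[0,0,0,0,0,0],[0,0,0,0,0,0],[0,0,0,0,0,0],[0,0,0,0,0,0],[0,0,0,0,0,0]]' 0 45
```

```text
clock: 12.6
position: [0.5178, 0.3155, 0.1281]
ee_rot: [2.953, 1.072, 0.001]
force: [0.7, -0.1, -0.2]
width: 0.999
gripper_force: 0.0
clock: 12.85
position: [0.5176, 0.3159, 0.119]
ee_rot: [2.953, 1.072, -0.0]
force: [0.2, 0.4, -0.2]
width: 0.998
gripper_force: 0.0
clock: 13.52
position: [0.5175, 0.3161, 0.1187]
ee_rot: [2.953, 1.073, 0.0]
force: [1.9, -1.7, 0.1]
width: 0.475
gripper_force: 45.2
```

```bash

python3 -m handwheel '[[0,0,-0.4,0,0,0],[0,0,-0.8,0,0,0],[0,0,-1,0,0,0],[0,0,-1,0,0,0],[0,0,-1,0,0,0],[0,0,-1,0,0,0],[0,0,-1,0,0,0],[0,0,-0.8,0,0,0]]'
python3 -m handwheel '[[0,0,-0.5,0,0,0],[0,0,0,0,0,0],[0,0,0,0,0,0]]'
```

```text
clock: 14.18
position: [0.5169, 0.3158, 0.2598]
ee_rot: [2.952, 1.073, -0.002]
force: [0.6, -0.2, -6.2]
width: 0.475
gripper_force: 45.0
clock: 14.43
position: [0.5172, 0.3159, 0.2682]
ee_rot: [2.952, 1.073, -0.001]
force: [-0.3, 0.4, -7.1]
width: 0.474
gripper_force: 45.0
```

```bash

python3 -m handwheel '[[0,0,0,0,0,-0.5],[0,0,0,0,0,-1],[0,0,0,0,0,-1],[0,0,0,0,0,-1],[0,0,0,0,0,-1],[0,0,0,0,0,-1],[0,0,0,0,0,-1],[0,0,0,0,0,-1]]'
python3 -m handwheel '[[0,0,0,0,0,-1],[0,0,0,0,0,-1],[0,0,0,0,0,-1],[0,0,0,0,0,-1],[0,0,0,0,0,-1],[0,0,0,0,0,-0.75],[0,0,0,0,0,-0.5],[0,0,0,0,0,0]]'
python3 - <<'E'
from h import *
s=observe();M=R.from_rotvec(s["ee_rot"]).as_matrix();print(s["position"],np.degrees(np.arctan2(M[1,0],M[0,0])),(M.T@(np.array([.527,-.21,s["position"][2]])-s["position"]))*50)
E
```

```text
clock: 15.1
position: [0.5168, 0.3154, 0.2667]
ee_rot: [-2.571, -1.805, 0.005]
force: [-0.5, -0.4, -7.8]
width: 0.476
gripper_force: 45.0
clock: 15.77
position: [0.5169, 0.3153, 0.2668]
ee_rot: [-2.121, -2.316, 0.005]
force: [0.7, -0.3, -5.9]
width: 0.471
gripper_force: 45.0
[0.51688965 0.31527211 0.26675705] 95.03287707607235 [-26.20666165  -1.80034224   0.04671258]
```

```bash

python3 -m handwheel '[[-0.4,0,0,0,0,0],[-0.8,-0.07,0,0,0,0],[-1,-0.07,0,0,0,0],[-1,-0.07,0,0,0,0],[-1,-0.07,0,0,0,0],[-1,-0.07,0,0,0,0],[-1,-0.07,0,0,0,0],[-1,-0.07,0,0,0,0]]'
python3 -m handwheel '[[-1,-0.07,0,0,0,0],[-1,-0.07,0,0,0,0],[-1,-0.07,0,0,0,0],[-1,-0.07,0,0,0,0],[-1,-0.07,0,0,0,0],[-1,-0.07,0,0,0,0],[-1,-0.07,0,0,0,0],[-1,-0.07,0,0,0,0]]'
python3 -m handwheel '[[-1,-0.07,0,0,0,0],[-1,-0.07,0,0,0,0],[-1,-0.07,0,0,0,0],[-1,-0.07,0,0,0,0],[-1,-0.07,0,0,0,0],[-1,-0.07,0,0,0,0],[-1,-0.07,0,0,0,0],[-0.8,-0.07,0,0,0,0]]'
python3 -m handwheel '[[-0.8,-0.07,0,0,0,0],[-0.5,0,0,0,0,0],[-0.4,0,0,0,0,0],[-0.3,0,0,0,0,0],[-0.2,0,0,0,0,0],[0,0,0,0,0,0],[0,0,0,0,0,0]]'
python3 - <<'E'
from h import *
np.set_printoptions(precision=4,suppress=True)
s=observe();p=s["position"];M=R.from_rotvec(s["ee_rot"]).as_matrix();print(p,M[:,2],np.degrees(np.arctan2(M[1,0],M[0,0])))
W=cam("wrist");save(W,"w4.png");S=cam("scene");save(S,"s4.png");T=cam("top")
for c,g in(("wrist",W),("scene",S),("top",T)):
  for l,z in(("tap",p[2]-.1187),("tap_spout",p[2]-.03),("worktop",0),("sink_drain",-.216)): print(c,l,[(x["score"],atz(g,x["point"],z)) for x in place_of(l,c)[:1]])
E
```

```text
clock: 16.43
position: [0.5197, 0.1699, 0.2681]
ee_rot: [-2.126, -2.313, 0.002]
force: [0.3, -0.3, -6.9]
width: 0.475
gripper_force: 45.0
clock: 17.1
position: [0.522, 0.0097, 0.2682]
ee_rot: [-2.126, -2.313, 0.001]
force: [1.0, -0.9, -7.5]
width: 0.477
gripper_force: 45.0
clock: 17.77
position: [0.5241, -0.1474, 0.2681]
ee_rot: [-2.127, -2.312, 0.002]
force: [0.5, -0.6, -6.8]
width: 0.479
gripper_force: 45.0
clock: 18.35
position: [0.5275, -0.1882, 0.2687]
ee_rot: [-2.123, -2.315, -0.0]
force: [-0.5, -0.1, -6.7]
width: 0.474
gripper_force: 45.0
[ 0.5275 -0.1882  0.2687] [ 0.      0.0004 -1.    ] 94.9713883041442
wrist tap [(0.95, array([ 0.5262, -0.1886,  0.15  ]))]
wrist tap_spout [(0.7, array([ 0.5271, -0.0906,  0.2387]))]
wrist worktop []
wrist sink_drain []
scene tap [(0.57, array([ 0.5346, -0.1911,  0.15  ]))]
scene tap_spout [(0.93, array([ 0.5295, -0.0964,  0.2387]))]
scene worktop [(0.85, array([ 0.5334, -0.2179,  0.    ]))]
scene sink_drain [(0.66, array([ 0.5301, -0.0219, -0.216 ]))]
top tap [(0.89, array([ 0.5349, -0.1892,  0.15  ]))]
top tap_spout [(0.77, array([ 0.5303, -0.085 ,  0.2387]))]
top worktop [(0.58, array([ 0.5371, -0.2144,  0.    ]))]
top sink_drain [(0.58, array([ 0.5264, -0.0112, -0.216 ]))]
```

View pics/s4.png

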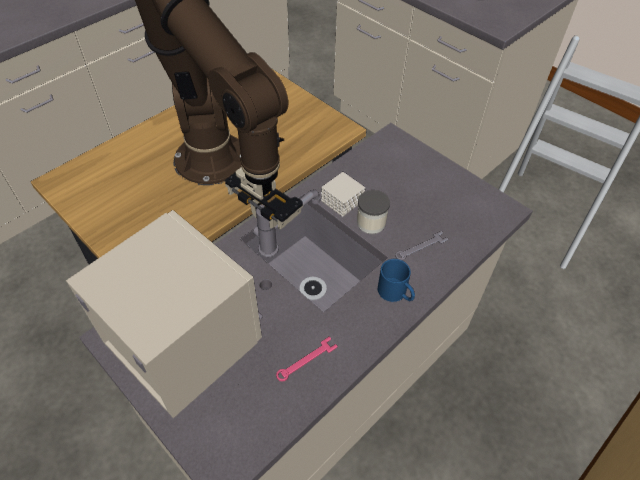

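View pics/w4.png

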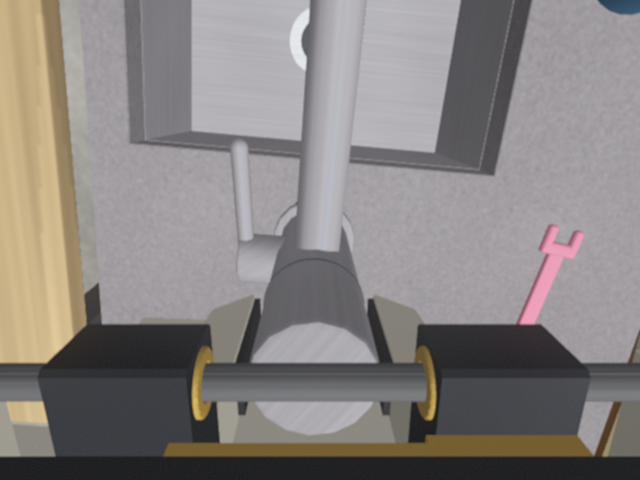

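The scene view shows the tap held upright at (267,240) with its spout over the sink, the open hole at (265,285), and the door shut. In the wrist view the barrel is centred between the fingers. Next I'll move over the hole and lower it.

```bash

python3 -m handwheel '[[-0.4,-0.05,0,0,0,0],[-0.74,-0.05,0,0,0,0],[0,0,0.6,0,0,0],[0,0,1,0,0,0],[0,0,1,0,0,0],[0,0,1,0,0,0],[0,0,1,0,0,0],[0,0,0.6,0,0,0]]'
python3 -m handwheel '[[0,0,0.5,0,0,0],[0,0,0.4,0,0,0],[0,0,0.3,0,0,0],[0,0,0.2,0,0,0],[0,0,0,0,0,0],[0,0,0,0,0,0],[0,0,0,0,0,0]]'
python3 - <<'E'
from h import *
np.set_printoptions(precision=4,suppress=True)
s=observe();p=s["position"];M=R.from_rotvec(s["ee_rot"]).as_matrix();print(p,M[:,2],np.degrees(np.arctan2(M[1,0],M[0,0])))
zb=p[2]-.1187
for c in("scene","top"):
  g=cam(c);save(g,c+"5.png");print(c,"pred base centre px",proj(g,[p[0],p[1],zb]),"hole rim z0 px:",[265.7,285] if c=="scene" else [397.5,263.5])
  print([(x["score"],atz(g,x["point"],zb)) for x in place_of("tap",c)[:1]],[(x["score"],atz(g,x["point"],zb+.088)) for x in place_of("tap_spout",c)[:1]])
im=cv2.imread("pics/scene5.png")[190:310,210:370];cv2.imwrite("pics/cs5.png",cv2.resize(im,None,fx=5,fy=5,interpolation=2))
E
```

```text
clock: 19.77
position: [0.5262, -0.2136, 0.1625]
ee_rot: [-2.124, -2.312, 0.003]
force: [-0.5, 0.3, -7.6]
width: 0.471
gripper_force: 45.0
clock: 20.35
position: [0.5279, -0.2119, 0.1374]
ee_rot: [2.123, 2.314, 0.001]
force: [0.3, 0.2, -6.4]
width: 0.473
gripper_force: 45.0
[ 0.5279 -0.2119  0.1374] [ 0.0012 -0.0005 -1.    ] 94.94487139274209
scene pred base centre px [265.6468 280.5486] hole rim z0 px: [265.7, 285]
[(0.84, array([ 0.5448, -0.2214,  0.0187]))] [(0.58, array([ 0.5362, -0.1212,  0.1067]))]
top pred base centre px [400.0081 261.8446] hole rim z0 px: [397.5, 263.5]
[(0.93, array([ 0.5315, -0.2142,  0.0187]))] [(0.93, array([ 0.5308, -0.1089,  0.1067]))]
```

View pics/cs5.png

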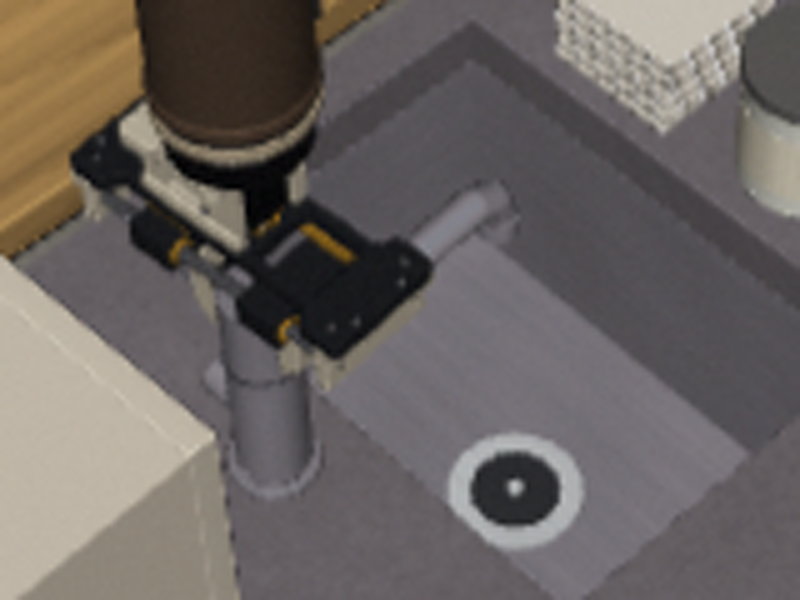

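```bash

python3 -m handwheel '[[0.08,-0.05,-0.05,0,0,0],[0.08,-0.05,-0.05,0,0,0],[0,0,0,0,0,0],[0,0,0,0,0,0],[0,0,0,0,0,0],[0,0,0,0,0,0]]'
python3 - <<'E'
from h import *
np.set_printoptions(precision=4,suppress=True)
s=observe();p=s["position"];M=R.from_rotvec(s["ee_rot"]).as_matrix();print(p,M[:,2])
g=cam("wrist");zb=p[2]-.1187
for l,z in(("tap",zb),("tap_spout",zb+.088)):print([(x["score"],atz(g,x["point"],z)) for x in place_of(l,"wrist")[:1]])
# base ring height: predicted vs seen bottom edge in scene
S=cam("scene");t=np.linspace(0,6.28,90)
for z in(zb,zb-.008):
  q=np.array([proj(S,[p[0]+.027*np.cos(a),p[1]+.027*np.sin(a),z]) for a in t]);print(q.min(0),q.max(0))
im=S["image"][270:300,262:270].mean(axis=(1,2));print(np.round(im))
E
```

```text
clock: 21.15
position: [0.5251, -0.2088, 0.1387]
ee_rot: [2.124, 2.315, -0.0]
force: [0.1, -0.4, -7.5]
width: 0.474
gripper_force: 45.0
[ 0.5251 -0.2088  0.1387] [ 0.     -0.0001 -1.    ]
[(0.78, array([ 0.5249, -0.2103,  0.02  ]))]
[(0.72, array([ 0.5248, -0.1117,  0.108 ]))]
[256.2602 271.3094] [275.2791 287.0447]
[256.4759 272.9041] [275.42   288.6111]
[ 98.  97.  98.  99.  99.  98.  99.  99.  99.  99.  99. 100. 100. 102.
 105. 113. 119. 107.  85.  83.  95.  98.  98.  97.  98.  98.  98.  98.
  98.  98.]
```

The tap is held as required, and the wrist and scene measurements agree to a few millimetres, so I'll hand in.

```bash
python3 -c "
from cell import sign_off
print(sign_off())"
```

```text
the job is handed in; nothing more can be done
None
```

I pushed the door shut and handed the job in at about 21 s: the tap is held upright about 20 mm above its hole, within about 2 mm of centre by my measurements, spout straight across the sink, and the hand-in returned no verdict.

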